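# Raise the loading bay's barrier and push the tube rack home

### The arm

A 6-joint arm with a two-finger parallel gripper is mounted at the origin on a cart in front of the work surface, level with it; the furniture and walls round the work are solid. World frame = base frame: x ahead of the robot, y to its left, z up, the work surface at z = 0. Lengths are in m, angles in rad, forces in N, time in s.
With the tool pointing down it reaches from about 0.375 to 0.825 m from the base axis. Payload 5.5 kg.
Tool frame: the origin (TCP) lies at the very end of the fingers, on their centre line; the grasp point (between the pads) lies 19 mm behind it (pinch_z is the distance from the TCP to the grasp point, in m); z points along the fingers, y is the line along which they close (so a half turn about z gives the same grasp; the last joint's range is limited). The gripper opens to 85 mm and grips with 20 to 120 N. Pads are 22 mm wide; open, the fingers measure 114 mm over their backs; the gripper's body (76 mm by 85 mm) begins 54 mm behind the grasp point. The pads swing forward as they close: fully open they stand 13 mm farther back than shut.
Start: joints at [-1.216, 0.314, -0.047, 1.21, 0, 1.571], TCP at [0.208, -0.563, 0.231] pointing down, gripper open.
Joint ranges: [-2.67, 2.67], [-0.69, 1.73], [-1.03, 1.25], [-2.08, 2.16], [-1.42, 1.45], [-3.14, 3.14]. Speed limits (rad/s): [2.39, 2.39, 3.01, 3.14, 3.14, 3.14].

### API

Orientations are given as a 3x3 rotation matrix whose columns are the frame's x, y, z axes.
In Python, from bench import * gives the robot as it stands.
- The arm moves only by the tool play_rows, never from a script. Its argument "moves" is a list of rows, each an object with "rotation": the turn, a rotation vector about the tool's x, y, z in degrees, a list of three; "xyz": the shift along the tool's x, y, z in m, a list of three; "fingers": the gripper command: -1 is shut, 1 is fully open, values between are in proportion. In form: [{"rotation": [ax, ay, az], "xyz": [x, y, z], "fingers": fingers}, ...]. A call has 1 to 8 rows; each row shifts and turns the commanded pose from where the row before left it, along the tool's axes as they then stand; what a row does not reach is not made up. A row lasts 1/10 s, in which the tool goes at most 50 mm and 8.59 degrees, less where a joint would pass 70% of its speed; a pose out of reach is approached as far as the arm can. A call with a gripper value outside its range is refused whole. The fingers move at their own pace and stop on an object; "force" is the grip in N (left out, the last holds). Time passes only in rows, so rows that do not move let the fingers close. It gives the time, the measured TCP pose, the force, the opening and the grip force at its end, in the units of the state.
- read_state(): the state, without advancing time (a new reading comes with each control period).
- capture(name): name is "scene" or "top" or "wrist"; returns the picture (384x512x3 uint8, red, green, blue); there is no depth.
- camera_model(name): a dict with "K" (3x3 intrinsics, pixels), "rvec" (rotation vector, rad) and "tvec" (3), from world to camera coordinates, as OpenCV has them; the wrist camera has in their place "tool_from_camera" (4x4, takes a point from camera to tool coordinates, whose origin is the TCP and whose axes are the flange's). Camera axes: x right, y down, z forward; pixel columns grow to the right and rows downward; lengths in m; the calibration is good to about 2 mm. A picture is of the moment at which its call begins: read the wrist's pose just before it. camera_model takes no time and is no camera call.
- finish_job(): hands the job in; it is judged then, once.
Trained networks look in the newest picture that a camera, given by its name, has taken for a name from the list of things; names that differ only in an ending like _2 or _b are one class to them, and where a whole thing is asked for, a point or a joint stands for the part that bears it (a point fixed in the world has none). Each returns a list of dicts, best first, with "confidence" (0 to 1); they miss things now and then, are a little off and sometimes report something else, mostly with a low value. They report only what shows in the picture. A call takes as long as a camera call. They do not tell look-alikes from the thing itself.
- regions_of(camera, target): "region" (384x512 bool, what is visible of it).
- pinpoint(camera, target): "xyz" ([x, y, z] in m, in the coordinates of the camera as it stood for that picture, good to about 4 mm: a listed point, or the origin of a listed thing).
The state is a dict: "t": time; "joints": joint angles; "qvel": joint speeds; "joint_torque": joint torques, N m; "tool_pos": TCP position; "tcp_rot": TCP orientation; "force": force on the tool from outside, world axes, zero at the start; "ft_torque": the same for the moment, N m; "grip_width": finger opening in m; "gripper_force": force on a finger pad.
Only numpy, scipy, OpenCV 4.12 (cv2) and the standard library are available. Lean on these libraries where they do the work, as an engineer would, in place of code of your own. Each camera call takes 0.05 s, during which the arm holds its last target. There are 200 camera calls.

### The job

Push the loading bay's counterweighted barrier arm up by its handle bar, past its balance point, so that it stays fully raised by itself. Then push the empty tube rack along the table through the open gate until it is fully home against the white housing at the back of the bay. Only push with the fingers: do not grip the handle bar, do not lift or tip the rack, and leave the other things alone.

Things in the scene. Friction and masses are not known exactly. Their poses are not given: they have to be found in the camera images.
- bay: Fixed rack loading bay. Origin on the table in its middle; +x into the bay, +y to the barrier's post. White housing, 62 mm high, at the back: front face at x = 45 mm. Guide rails 28 mm high, inner faces y = +-64 mm, x = -20 to 45, mouths flared to y = +-80 at x = -42. Barrier in plane x = -45; rest post under its tip, y = -84, 50 mm high. Rack home: its origin at x = 22 mm, y within 12 mm of 0.
- barrier (a joint): Barrier arm's angle, rad. 0 = down, level across the mouth (50 to 70 mm above the table); grows as the tip goes up and over toward the post; 1.45 = fully raised on its stop. Dark counterweight on a stalk above the axle: below about 0.7 the arm falls back down, beyond it it carries on by itself (about 1 s) to the stop and stays. Needs about 0.7 N up at the handle, or 3 N sideways.
- axle (a point): Centre of the barrier's axle, on the post, 60 mm above the table (bay x = -45, y = +115 mm). The axle lies along the bay's x.
- handle (a point): Middle of the handle bar: round steel, 12 mm thick, from the arm's upturned tip along the bay's -x (28 mm to its free end, 31 mm to the arm's upright). Arm down: 110 mm above the table, 200 mm from the axle along bay -y and 50 mm above it; turns with the arm about the axle. Push on its outer side (away from the post) and from below; it moves up, then over toward the post.
- web (a point): Thin aluminium web, 50 x 16 x 4 mm, along the handle bar's inner upper side (toward the post), slanting 45 degrees. Fingers gripping the bar would press on it; pushing does not. This point: its middle.
- rack: Empty green tube rack, loose, 0.19 kg: 45 mm deep (x), 107 mm wide (y), 66 mm high; origin at the centre of its underside. Stands before the barrier, long side roughly parallel to it. Long faces are open frames: bars at 29 to 34 and 59 to 64 mm height, 4 mm base plate, end plates.
- oil_bottle: Small brown bottle with black cap, 28 mm wide, 72 mm high, standing in front of the barrier's post; leave alone. Origin at its underside.
- filter_cube: Black cube with round coloured windows, 37 x 34 x 39 mm, standing right of the bay; leave alone. Origin at its underside.
- lens_cleaner: Bottle with blue cap, 35 mm wide, 105 mm high, at the far right; leave alone. Origin at its underside.
- objective: White round jar, 34 mm wide, 54 mm high, at the right; leave alone. Origin at its underside.
- beaker: Glass beaker, 45 mm wide, 58 mm high, at the near left; leave alone. Origin at its underside.
Not all that is in view belongs to the job. Of the things that look like the rack, the larger one is meant.

How it is judged:
On the way, in this order (a step that is already met when the one before it is completed fails the run):
1. the barrier stands fully raised by itself, untouched, with the rack still outside (value of joint barrier above 1.38 rad and contact force between each of the arm, the fingers and barrier below 0.2 N and x of rack in the frame of bay below -0.06 m), for 0.2 s.
2. the rack is home against the housing (x of rack in the frame of bay above 0.017 m and angle between the x axis of rack and the x axis of bay, either way round below 0.08 rad), for 0.2 s.
At the end, for the whole second after the job is handed in: The barrier stands raised on its stop (over 1.38 rad); the rack stands upright on the table between the rails, at rest, its back within 5 mm of the housing and within 0.08 rad of parallel to it (all of step 2 and value of joint barrier above 1.38 rad and y of rack in the frame of bay between -0.015 and 0.015 m and angle between rack's own z axis and vertical below 0.05 rad and height (world z) of rack below 0.005 m and linear speed of rack below 0.02 m/s); the robot touches nothing.
It fails at once if the rack is lifted or tipped (height (world z) of rack above 0.012 m or angle between rack's own z axis and vertical above 0.25 rad).
It fails at once if the handle bar is gripped (pressed on its inner side) (contact force between the fingers and handle_web above 3 N).
It fails at once if a bystander is disturbed (distance of any of oil_bottle, filter_cube, lens_cleaner, objective, beaker from where it was at the start of the episode above 0.02 m).
It also fails if it takes over 54 s, if anything falls off the work surface, if the arm or the gripper's body presses on something with over 40 N, if the wrist force passes 120 N, or if a joint passes its speed limit or range.

## Working session

There is one attempt and no reset: what is moved stays moved. The work goes in short steps, Python scripts to look and compute and a tool call to move; the robot and the scene stay as the last step left them, time stands still between calls to the robot, and variables do not carry over. Pictures are saved under pics/ and viewed, at most 10 in all, crops included, and the job is handed in when it is done.

Besides the shell and the picture viewer there is one more tool, called after "Call:" as a command line: name --argument value ..., lists and objects as JSON in quotes. play_rows: Moves the arm, as the interface text tells. Its arguments: {"type":"object","properties":{"moves":{"type":"array"},"force":{"type":"number"}},"required":["moves"]}

```bash
mkdir -p pics; cat > h.py <<'E'
from bench import *
import numpy as np, cv2
def w(cam,p):
    m=camera_model(cam)
    if 'rvec' in m:
        R=cv2.Rodrigues(np.array(m['rvec'],float))[0]; return R.T@(np.array(p)-np.array(m['tvec']).ravel())
    s=read_state(); T=np.array(m['tool_from_camera']); q=T[:3,:3]@np.array(p)+T[:3,3]
    return np.array(s['tool_pos'])+np.array(s['tcp_rot'])@q
def save(cam,name):
    im=capture(cam); cv2.imwrite('pics/'+name,im[:,:,::-1]); return im
def pix(cam,X):
    m=camera_model(cam); return cv2.projectPoints(np.array(X,float).reshape(-1,1,3),np.array(m['rvec'],float),np.array(m['tvec'],float),np.array(m['K'],float),None)[0].reshape(-1,2)
E
python3 - <<'E'
from h import *
a=save('scene','s0.png');b=save('top','t0.png')
for c in ['scene','top']:
    for n in ['bay','axle','handle','web','rack','oil_bottle','filter_cube','lens_cleaner','objective','beaker']:
        for d in pinpoint(c,n)[:3]:
            x=w(c,d['xyz']);print(c,n,round(d['confidence'],2),x.round(3),pix(c,x).round()[0])
s=read_state();print(s['t'],s['tool_pos'],np.round(s['tcp_rot'],3).tolist(),s['grip_width'])
E
```

```text
scene bay 0.58 [0.584 0.01  0.004] [227. 217.]
scene bay 0.32 [ 0.604 -0.138  0.002] [246. 188.]
scene axle 0.92 [0.533 0.119 0.059] [222. 230.]
scene axle 0.72 [0.458 0.123 0.002] [250. 258.]
scene handle 0.62 [ 0.458  0.011 -0.001] [269. 231.]
scene handle 0.59 [ 0.509 -0.08   0.111] [266. 174.]
scene web 0.5 [0.454 0.124 0.002] [251. 259.]
scene rack 0.7 [ 0.423 -0.138  0.004] [303. 202.]
scene oil_bottle 0.54 [0.46  0.126 0.006] [248. 257.]
scene filter_cube 0.55 [ 0.51 -0.08  0.11] [266. 174.]
scene filter_cube 0.51 [ 0.601 -0.137  0.002] [247. 188.]
scene lens_cleaner 0.74 [ 0.68  -0.259  0.   ] [242. 164.]
scene lens_cleaner 0.46 [0.458 0.126 0.004] [249. 258.]
scene objective 0.65 [ 0.682 -0.258  0.002] [242. 163.]
scene beaker 0.76 [0.375 0.211 0.001] [266. 296.]
top bay 0.56 [ 0.587  0.011 -0.   ] [232. 172.]
top axle 0.84 [0.537 0.114 0.055] [190. 189.]
top handle 0.56 [ 0.518 -0.084  0.108] [271. 192.]
top handle 0.48 [0.534 0.117 0.059] [189. 190.]
top handle 0.35 [ 0.677 -0.265 -0.005] [336. 137.]
top web 0.59 [ 0.519 -0.077  0.115] [268. 192.]
top rack 0.87 [ 0.42  -0.138  0.001] [291. 235.]
top rack 0.58 [ 0.465  0.006 -0.002] [235. 219.]
top oil_bottle 0.43 [ 0.456  0.124 -0.004] [189. 223.]
top filter_cube 0.72 [ 0.605 -0.138  0.003] [289. 164.]
top lens_cleaner 0.7 [ 0.467  0.004 -0.003] [235. 218.]
top lens_cleaner 0.58 [ 0.679 -0.264 -0.001] [336. 136.]
top objective 0.45 [ 0.615 -0.268 -0.   ] [338. 160.]
top beaker 0.58 [0.376 0.206 0.003] [157. 254.]
1.1 [ 0.2084193  -0.56262471  0.23131547] [[0.938, 0.347, 0.0], [0.347, -0.938, -0.0], [-0.0, 0.0, -1.0]] 0.08489443471502552
```

View pics/s0.png

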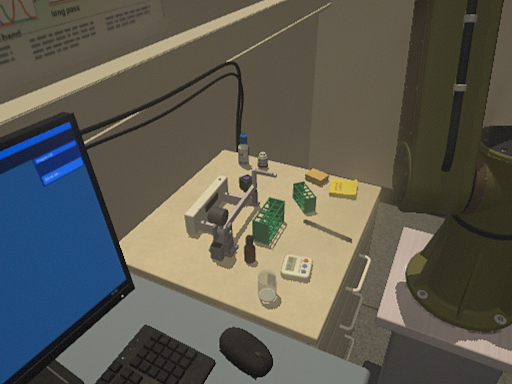

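View pics/t0.png

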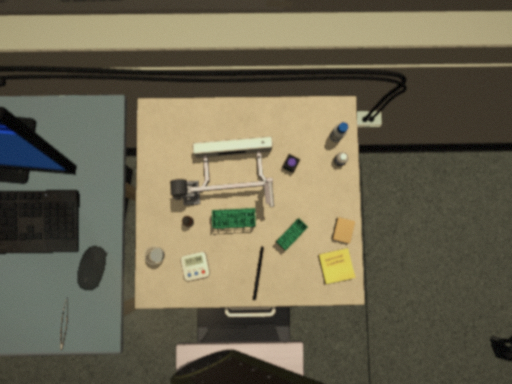

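The top view shows two green racks: the larger at pixel (235,219), at world (0.465, 0.006), and the smaller, turned one at (291,235). The larger is the one I want. For the handle, the candidates are the bar at the arm's tip at (271,192), the drawer pull at (250,312) and the pen at (258,272); I choose the one at (271,192). I'll check both in a crop.

```bash
python3 - <<'E'
from h import *
a=cv2.imread('pics/t0.png')[120:270,150:350]; cv2.imwrite('pics/c0.png',cv2.resize(a,None,fx=4,fy=4,interpolation=cv2.INTER_CUBIC))
# fit bay yaw/pos from axle, bay, handle (bay coords)
B=np.array([[0,0],[-.045,.115],[-.076,-.085]]);W=np.array([[.586,.0105],[.535,.1165],[.515,-.082]])
b=B-B.mean(0);v=W-W.mean(0)
th=np.arctan2((b[:,0]*v[:,1]-b[:,1]*v[:,0]).sum(),(b*v).sum());R=np.array([[np.cos(th),-np.sin(th)],[np.sin(th),np.cos(th)]])
o=W.mean(0)-R@B.mean(0);print(np.degrees(th),o,(W-o)@R-B,(np.array([[.465,.006],[.457,.125]])-o)@R)
print(o+R@[-.08,-.15])
X=lambda p:list(o+R@np.array(p[:2]))+[p[2]]
print(pix('top',[X((.045,.08,.062)),X((.045,-.08,.062)),X((-.045,.115,.06)),X((-.104,-.085,.11)),X((-.045,-.085,.11))]).round(1)-[150,120])
E
```

```text
3.5675559989637073 [0.58621076 0.00752914] [[-2.54878054e-05  2.97822197e-03]
 [ 6.69233335e-04 -3.05369892e-03]
 [-6.43745529e-04  7.54769447e-05]] [[-0.12107102  0.00601621]
 [-0.1216507   0.12528341]]
[ 0.5156996  -0.14715821]
[[ 49.3  32.8]
 [113.3  28. ]
 [ 37.6  69.7]
 [121.1  85.2]
 [119.   60.5]]
```

View pics/c0.png

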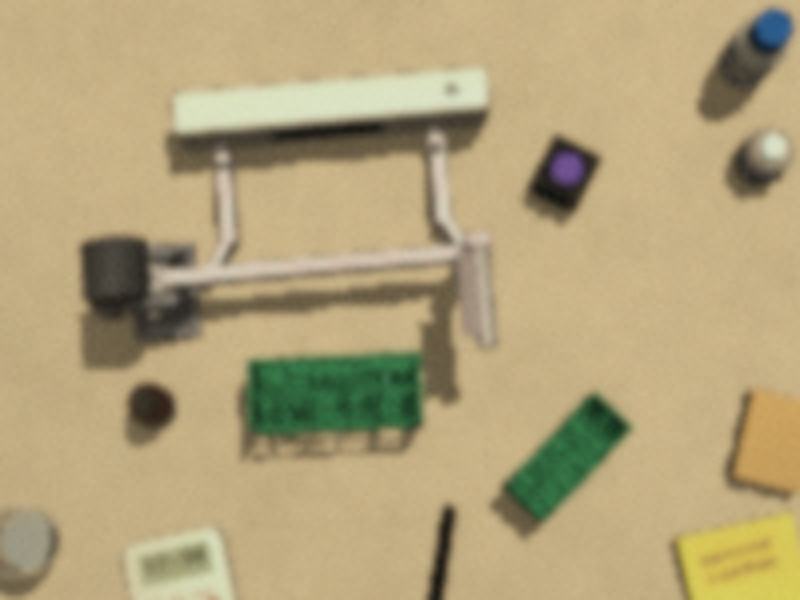

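The crop confirms the large rack at crop (335,390) and the pale bar at crop (485,290), and the bay yaw is about 3.6°. Next I go beside the handle with the fingers shut.

Call:
play_rows --moves '[{"rotation": [0, 0, 8.35], "xyz": [0, 0, 0], "fingers": -1}, {"rotation": [0, 0, 8.35], "xyz": [0, 0, 0], "fingers": -1}, {"rotation": [0, 0, 0], "xyz": [0.028, -0.033, 0], "fingers": -1}, {"rotation": [0, 0, 0], "xyz": [0.028, -0.033, 0], "fingers": -1}, {"rotation": [0, 0, 0], "xyz": [0.028, -0.033, 0], "fingers": -1}, {"rotation": [0, 0, 0], "xyz": [0.028, -0.033, 0], "fingers": -1}, {"rotation": [0, 0, 0], "xyz": [0.028, -0.033, 0], "fingers": -1}, {"rotation": [0, 0, 0], "xyz": [0.028, -0.033, 0], "fingers": -1}]'

```text
t: 1.9
tool_pos: [0.3644, -0.353, 0.2315]
tcp_rot: [[0.998, 0.063, 0.0], [0.063, -0.998, -0.0], [0.0, 0.0, -1.0]]
force: [1.0, -0.2, 0.1]
grip_width: 0.0
gripper_force: 0.0
```

Call:
play_rows --moves '[{"rotation": [0, 0, 0], "xyz": [0.028, -0.033, 0], "fingers": -1}, {"rotation": [0, 0, 0], "xyz": [0.028, -0.033, 0], "fingers": -1}, {"rotation": [0, 0, 0], "xyz": [0.028, -0.033, 0], "fingers": -1}, {"rotation": [0, 0, 0], "xyz": [0.028, -0.033, 0], "fingers": -1}, {"rotation": [0, 0, 0], "xyz": [0.028, -0.033, 0], "fingers": -1}, {"rotation": [0, 0, 0], "xyz": [0.028, -0.033, 0], "fingers": -1}, {"rotation": [0, 0, 0], "xyz": [0, 0, 0], "fingers": -1}, {"rotation": [0, 0, 0], "xyz": [0, 0, 0], "fingers": -1}]'

```text
t: 2.7
tool_pos: [0.5189, -0.1454, 0.2311]
tcp_rot: [[0.998, 0.066, -0.001], [0.066, -0.998, -0.0], [-0.001, 0.0, -1.0]]
force: [0.4, 0.9, 0.4]
grip_width: -0.0002
gripper_force: 0.0
```

```bash
cat >> h.py <<'E'
TH=np.radians(3.6);RB=np.array([[np.cos(TH),-np.sin(TH)],[np.sin(TH),np.cos(TH)]]);O=np.array([.5862,.0075])
def bay(x): return np.r_[(np.array(x[:2])-O)@RB,x[2]]
E
python3 - <<'E'
from h import *
s=read_state();print(s['t'],s['tool_pos'],bay(s['tool_pos']),np.degrees(np.arctan2(s['tcp_rot'][1][0],s['tcp_rot'][0][0])),s['force'],s['grip_width'])
a=save('wrist','w0.png')
for n in ['handle','web','rack','axle','bay']:
    for d in pinpoint('wrist',n)[:2]: x=w('wrist',d['xyz']);print(n,round(d['confidence'],2),x.round(3),bay(x).round(3))
E
```

```text
2.7 [ 0.51890654 -0.14541464  0.23111837] [-0.07676226 -0.1483875   0.23111837] 3.760735376393403 [0.36796051 0.87028447 0.38697156] -0.00019022257241721157
handle 0.89 [ 0.517 -0.077  0.107] [-0.074 -0.08   0.107]
handle 0.16 [ 0.679 -0.26  -0.   ] [ 0.076 -0.273 -0.   ]
web 0.69 [ 0.513 -0.073  0.12 ] [-0.079 -0.076  0.12 ]
web 0.44 [ 0.604 -0.142  0.   ] [ 0.008 -0.151  0.   ]
rack 0.94 [ 0.422 -0.14  -0.005] [-0.173 -0.137 -0.005]
rack 0.64 [ 0.46   0.006 -0.004] [-0.126  0.007 -0.004]
axle 0.58 [0.537 0.118 0.062] [-0.042  0.114  0.062]
```

View pics/w0.png

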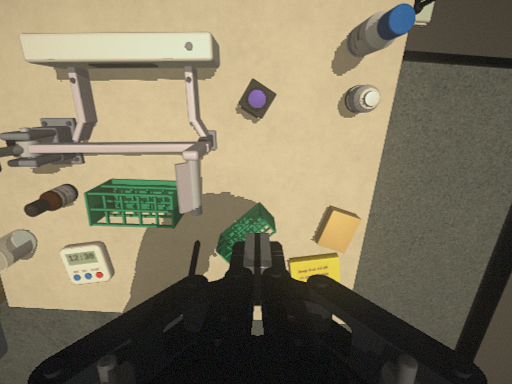

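The wrist view shows the bar at (193,190), clear on its outer side, and the wide rack at (133,203). The handle matches its expected spot, bay (-76,-83,110) mm. I'll lower beside it and then follow its arc.

Call:
play_rows --moves '[{"rotation": [0, 0, 0], "xyz": [-0.005, 0, 0.036], "fingers": -1}, {"rotation": [0, 0, 0], "xyz": [0, 0, 0.036], "fingers": -1}, {"rotation": [0, 0, 0], "xyz": [0, 0, 0.036], "fingers": -1}, {"rotation": [0, 0, 0], "xyz": [0, 0, 0.035], "fingers": -1}, {"rotation": [0, 0, 0], "xyz": [0, -0.02, 0], "fingers": -1}, {"rotation": [0, 0, 0], "xyz": [0, -0.014, 0], "fingers": -1}, {"rotation": [0, 0, 0], "xyz": [0, 0, 0], "fingers": -1}]'

```text
t: 3.7
tool_pos: [0.5116, -0.1117, 0.0888]
tcp_rot: [[0.998, 0.064, 0.0], [0.064, -0.998, 0.0], [0.001, -0.0, -1.0]]
force: [0.4, -0.0, -0.2]
grip_width: -0.0
gripper_force: 0.0
```

Call:
play_rows --moves '[{"rotation": [0, 0, 0], "xyz": [0, -0.01, -0.004], "fingers": -1}, {"rotation": [0, 0, 0], "xyz": [0, -0.006, -0.015], "fingers": -1}, {"rotation": [0, 0, 0], "xyz": [0, -0.006, -0.015], "fingers": -1}, {"rotation": [0, 0, 0], "xyz": [0, 0, 0], "fingers": -1}]'

```text
t: 4.1
tool_pos: [0.5121, -0.091, 0.1254]
tcp_rot: [[0.998, 0.063, 0.005], [0.063, -0.998, -0.002], [0.005, 0.002, -1.0]]
force: [-1.0, -2.9, 1.2]
grip_width: 0.0004
gripper_force: 1.6
```

```bash
python3 - <<'E'
from h import *
s=read_state();print(s['t'],bay(s['tool_pos']),s['force'])
a=save('scene','s1.png')
cv2.imwrite('pics/s1c.png',cv2.resize(a[130:290,170:340,::-1],None,fx=3.5,fy=3.5))
for c in ['scene']:
  for n in ['handle']:
    for d in pinpoint(c,n)[:2]: x=w(c,d['xyz']);print(n,round(d['confidence'],2),bay(x).round(3))
E
```

```text
4.1 [-0.08015098 -0.09369658  0.12536991] [-1.02307637 -2.91235007  1.16875697]
handle 0.65 [-0.08  -0.072  0.135]
```

View pics/s1c.png

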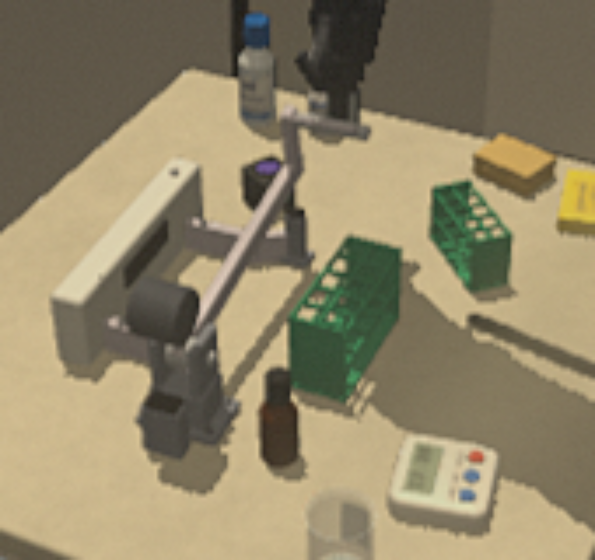

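The crop shows the barrier tip lifted off its rest post, with the bar at (330,122) riding on the fingers. I'll continue along the arc.

Call:
play_rows --moves '[{"rotation": [0, 0, 0], "xyz": [0, -0.009, -0.014], "fingers": -1}, {"rotation": [0, 0, 0], "xyz": [0, -0.01, -0.014], "fingers": -1}, {"rotation": [0, 0, 0], "xyz": [0, -0.011, -0.014], "fingers": -1}, {"rotation": [0, 0, 0], "xyz": [0, -0.012, -0.014], "fingers": -1}, {"rotation": [0, 0, 0], "xyz": [0, -0.013, -0.012], "fingers": -1}, {"rotation": [0, 0, 0], "xyz": [0, -0.014, -0.012], "fingers": -1}, {"rotation": [0, 0, 0], "xyz": [0, -0.015, -0.009], "fingers": -1}, {"rotation": [0, 0, 0], "xyz": [0, -0.016, -0.009], "fingers": -1}]'

```text
t: 5.0
tool_pos: [0.504, 0.0095, 0.2209]
tcp_rot: [[0.998, 0.062, 0.001], [0.062, -0.998, 0.001], [0.001, -0.001, -1.0]]
force: [0.3, -0.1, -0.4]
grip_width: -0.0001
gripper_force: 0.0
```

Call:
play_rows --moves '[{"rotation": [0, 0, 0], "xyz": [0, -0.012, -0.004], "fingers": -1}, {"rotation": [0, 0, 0], "xyz": [0, 0, 0], "fingers": -1}, {"rotation": [0, 0, 0], "xyz": [0, 0, 0], "fingers": -1}, {"rotation": [0, 0, 0], "xyz": [0, 0, 0], "fingers": -1}, {"rotation": [0, 0, 0], "xyz": [0, 0, 0], "fingers": -1}, {"rotation": [0, 0, 0], "xyz": [0, 0, 0], "fingers": -1}]'

```text
t: 5.6
tool_pos: [0.5029, 0.0208, 0.2239]
tcp_rot: [[0.998, 0.063, -0.001], [0.063, -0.998, -0.0], [-0.001, 0.0, -1.0]]
force: [0.8, 0.7, 0.3]
grip_width: 0.0002
gripper_force: 0.0
```

```bash
python3 - <<'E'
from h import *
s=read_state();print(s['t'],bay(s['tool_pos']),s['force'])
a=save('scene','s2.png')
cv2.imwrite('pics/s2c.png',cv2.resize(a[100:290,150:340,::-1],None,fx=3,fy=3))
for n in ['handle','rack']:
    for d in pinpoint('scene',n)[:2]: x=w('scene',d['xyz']);print(n,round(d['confidence'],2),bay(x).round(3))
E
```

```text
5.6 [-0.08227915  0.01850694  0.2239312 ] [0.8215349  0.70729261 0.28610047]
handle 0.87 [-0.082  0.144  0.265]
rack 0.8 [-0.13   0.012 -0.002]
rack 0.56 [-0.175 -0.135  0.002]
```

View pics/s2c.png

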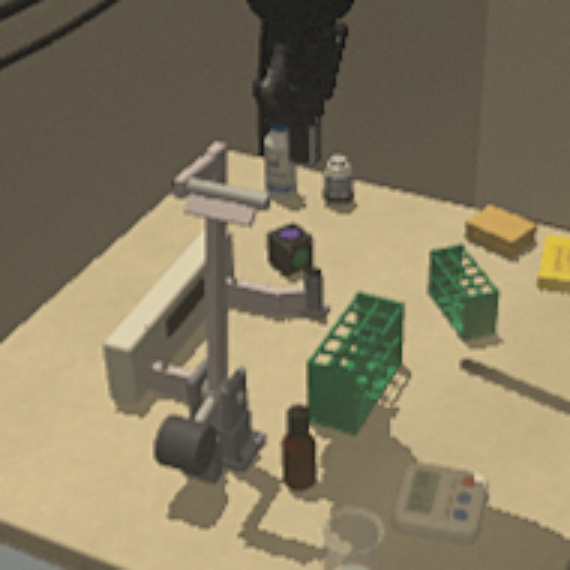

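The barrier stands raised: the handle is at bay (-82,144,265) mm, the position expected on the stop. Now I back off behind the rack and look.

Call:
play_rows --moves '[{"rotation": [0, 0, 0], "xyz": [-0.025, 0.003, 0], "fingers": 0.3}, {"rotation": [0, 0, 0], "xyz": [-0.025, 0.003, 0], "fingers": 0.3}, {"rotation": [0, 0, 0], "xyz": [-0.025, 0.003, 0], "fingers": 0.3}, {"rotation": [0, 0, 0], "xyz": [-0.028, 0.002, 0], "fingers": 0.3}, {"rotation": [0, 0, 0], "xyz": [0, 0, 0], "fingers": 0.3}, {"rotation": [0, 0, 0], "xyz": [0, 0, 0], "fingers": 0.3}]'

```text
t: 6.35
tool_pos: [0.4013, 0.0036, 0.2247]
tcp_rot: [[0.998, 0.063, 0.001], [0.063, -0.998, 0.0], [0.001, 0.0, -1.0]]
force: [0.2, -0.5, 0.2]
grip_width: 0.0554
gripper_force: 0.0
```

```bash
python3 - <<'E'
from h import *
s=read_state();print(s['t'],s['tool_pos'],bay(s['tool_pos']),s['force'],s['grip_width'])
a=save('wrist','w1.png')
for n in ['rack','handle','bay','oil_bottle']:
    for d in pinpoint('wrist',n)[:2]: x=w('wrist',d['xyz']);print(n,round(d['confidence'],2),bay(x).round(3))
E
```

```text
6.35 [0.40126208 0.00361841 0.22466868] [-0.18481671  0.00773842  0.22466868] [ 0.23946284 -0.49285581  0.21672469] 0.055433884756178296
rack 0.85 [-0.122  0.009 -0.006]
rack 0.71 [-0.172 -0.136 -0.006]
oil_bottle 0.83 [-0.115  0.127 -0.004]
```

View pics/w1.png

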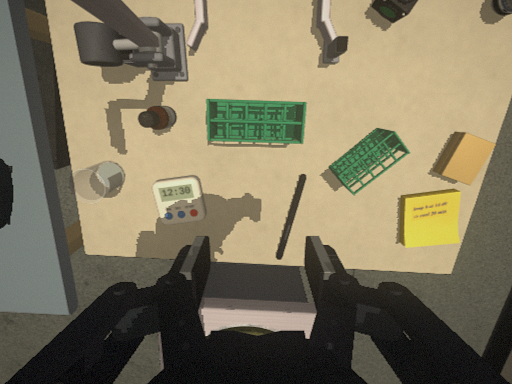

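```bash
python3 - <<'E'
from h import *
s=read_state();m=camera_model('wrist');T=np.array(m['tool_from_camera']);K=np.array(m['K']);R=np.array(s['tcp_rot'])
c=np.array(s['tool_pos'])+R@T[:3,3]
for n,u,v,z in [('TL',207,98,.066),('TR',306,102,.066),('post',340,42,.05),('railL',203,8,.028),('railL',200,25,.028),('railR',320,8,.028),('railR',324,25,.028)]:
    d=R@T[:3,:3]@np.linalg.solve(K,[u,v,1]);print(n,bay(c+d*(z-c[2])/d[2]).round(4))
E
```

```text
TL [-0.097   0.0607  0.066 ]
TR [-0.1009 -0.0441  0.066 ]
post [-0.0412 -0.079   0.05  ]
railL [-0.0045  0.0664  0.028 ]
railL [-0.0206  0.0707  0.028 ]
railR [-0.0044 -0.0602  0.028 ]
railR [-0.0205 -0.0658  0.028 ]
```

Corrected for a frame offset of about 3 mm, the rack sits about 5 mm to +y and is yawed about 2°, which is fine for a straight two-finger push. The pen's far end at (303,178) is clear of the finger landing spots. I'll lower behind the rack.

Call:
play_rows --moves '[{"rotation": [0, 0, 0], "xyz": [0.012, 0, 0.036], "fingers": 0.3}, {"rotation": [0, 0, 0], "xyz": [0, 0, 0.036], "fingers": 0.3}, {"rotation": [0, 0, 0], "xyz": [0, 0, 0.036], "fingers": 0.3}, {"rotation": [0, 0, 0], "xyz": [0, 0, 0.036], "fingers": 0.3}, {"rotation": [0, 0, 0], "xyz": [0, 0, 0.036], "fingers": 0.3}, {"rotation": [0, 0, 0], "xyz": [0, 0, 0.024], "fingers": 0.3}, {"rotation": [0, 0, 0], "xyz": [0, 0, 0.011], "fingers": 0.3}, {"rotation": [0, 0, 0], "xyz": [0, 0, 0], "fingers": 0.3}]'

```text
t: 7.4
tool_pos: [0.412, 0.0045, 0.0081]
tcp_rot: [[0.998, 0.063, -0.003], [0.063, -0.998, -0.0], [-0.003, -0.0, -1.0]]
force: [0.3, -0.1, 0.1]
grip_width: 0.0557
gripper_force: 0.0
```

Call:
play_rows --moves '[{"rotation": [0, 0, 0], "xyz": [0.006, 0, 0], "fingers": 0.3}, {"rotation": [0, 0, 0], "xyz": [0.006, 0, 0], "fingers": 0.3}, {"rotation": [0, 0, 0], "xyz": [0.006, 0, 0], "fingers": 0.3}, {"rotation": [0, 0, 0], "xyz": [0.006, 0.0005, 0], "fingers": 0.3}, {"rotation": [0, 0, 0], "xyz": [0.006, 0.0005, 0], "fingers": 0.3}, {"rotation": [0, 0, 0], "xyz": [0.006, 0.0005, 0], "fingers": 0.3}, {"rotation": [0, 0, 0], "xyz": [0.006, 0.0005, 0], "fingers": 0.3}, {"rotation": [0, 0, 0], "xyz": [0.006, 0.0005, 0], "fingers": 0.3}]'

```text
t: 8.2
tool_pos: [0.4615, 0.005, 0.0093]
tcp_rot: [[0.998, 0.063, -0.0], [0.063, -0.998, 0.0], [-0.0, -0.0, -1.0]]
force: [-1.5, 0.5, 0.5]
grip_width: 0.0552
gripper_force: 0.4
```

```bash
python3 - <<'E'
from h import *
s=read_state();print(s['t'],bay(s['tool_pos']),s['force'])
a=save('scene','s3.png');t=save('top','t3.png')
w_=save('wrist','w3.png')
cv2.imwrite('pics/c3.png',np.hstack([cv2.resize(a[130:290,170:340,::-1],(400,376)),cv2.resize(w_[:,:,::-1],(400,376))]))
for c in ['scene','wrist']:
    for d in pinpoint(c,'rack')[:2]: x=w(c,d['xyz']);print(c,round(d['confidence'],2),bay(x).round(3))
E
```

```text
8.2 [-0.12465763  0.00531963  0.00926988] [-1.51595333  0.54726157  0.51664786]
scene 0.97 [-0.176 -0.134  0.001]
scene 0.86 [-0.097  0.012  0.001]
wrist 0.81 [-0.171 -0.135 -0.004]
wrist 0.61 [-0.094  0.005 -0.002]
```

View pics/c3.png

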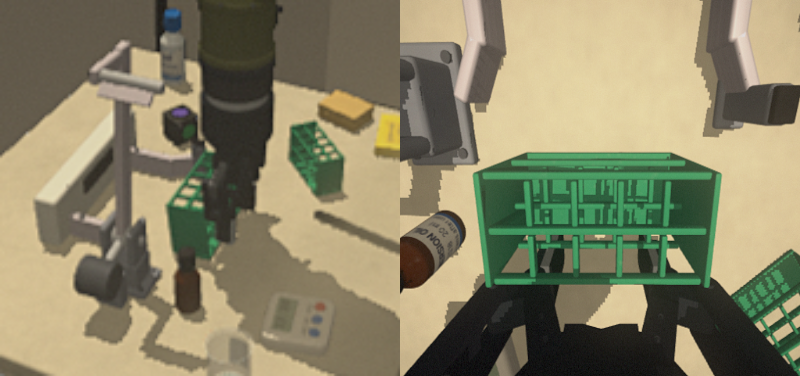

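The rack is square on both fingers, and its centre (598) lines up with the rail gap centre (about 605). I'll push on.

Call:
play_rows --moves '[{"rotation": [0, 0, 0], "xyz": [0.006, 0, 0], "fingers": 0.3}, {"rotation": [0, 0, 0], "xyz": [0.007, 0, 0], "fingers": 0.3}, {"rotation": [0, 0, 0], "xyz": [0.007, 0, 0], "fingers": 0.3}, {"rotation": [0, 0, 0], "xyz": [0.007, 0, 0], "fingers": 0.3}, {"rotation": [0, 0, 0], "xyz": [0.007, 0, 0], "fingers": 0.3}, {"rotation": [0, 0, 0], "xyz": [0.007, 0, 0], "fingers": 0.3}, {"rotation": [0, 0, 0], "xyz": [0.007, 0, 0], "fingers": 0.3}, {"rotation": [0, 0, 0], "xyz": [0.006, 0, 0], "fingers": 0.3}]'

```text
t: 9.25
tool_pos: [0.5156, 0.0085, 0.0093]
tcp_rot: [[0.998, 0.063, 0.0], [0.063, -0.998, 0.0], [0.0, -0.0, -1.0]]
force: [-0.3, 0.6, 0.5]
grip_width: 0.0555
gripper_force: 0.5
```

Call:
play_rows --moves '[{"rotation": [0, 0, 0], "xyz": [0.007, 0, 0], "fingers": 0.3}, {"rotation": [0, 0, 0], "xyz": [0.007, 0, 0], "fingers": 0.3}, {"rotation": [0, 0, 0], "xyz": [0.007, 0, 0], "fingers": 0.3}, {"rotation": [0, 0, 0], "xyz": [0.007, 0, 0], "fingers": 0.3}, {"rotation": [0, 0, 0], "xyz": [0.006, 0, 0], "fingers": 0.3}, {"rotation": [0, 0, 0], "xyz": [0.005, 0, 0], "fingers": 0.3}, {"rotation": [0, 0, 0], "xyz": [0.003, 0, 0], "fingers": 0.3}, {"rotation": [0, 0, 0], "xyz": [0, 0, 0], "fingers": 0.3}]'

```text
t: 10.05
tool_pos: [0.5573, 0.0111, 0.0093]
tcp_rot: [[0.998, 0.063, 0.0], [0.063, -0.998, 0.0], [0.0, 0.0, -1.0]]
force: [-0.7, -0.2, -0.5]
grip_width: 0.0557
gripper_force: 0.1
```

Call:
play_rows --moves '[{"rotation": [0, 0, 0], "xyz": [0.003, 0, 0], "fingers": 0.3}, {"rotation": [0, 0, 0], "xyz": [0.003, 0, 0], "fingers": 0.3}, {"rotation": [0, 0, 0], "xyz": [0, 0, 0], "fingers": 0.3}]'

```text
t: 10.35
tool_pos: [0.5633, 0.0115, 0.0094]
tcp_rot: [[0.998, 0.063, 0.001], [0.063, -0.998, 0.0], [0.001, 0.0, -1.0]]
force: [-0.4, -0.4, -0.6]
grip_width: 0.0557
gripper_force: 0.2
```

```bash
python3 - <<'E'
from h import *
s=read_state();print(s['t'],bay(s['tool_pos']),s['force'])
w_=save('wrist','w4.png');a=save('scene','s4.png')
cv2.imwrite('pics/c4.png',np.hstack([cv2.resize(a[100:260,150:320,::-1],(400,376)),cv2.resize(w_[:,:,::-1],(400,376))]))
for c in ['scene','wrist']:
    for d in pinpoint(c,'rack')[:2]: x=w(c,d['xyz']);print(c,round(d['confidence'],2),bay(x).round(3))
E
```

```text
10.35 [-0.02256656  0.00539805  0.00939233] [-0.41524144 -0.3532152  -0.64375829]
scene 0.69 [0.003 0.011 0.   ]
scene 0.61 [-0.177 -0.135  0.004]
wrist 0.94 [0.009 0.006 0.001]
```

View pics/c4.png

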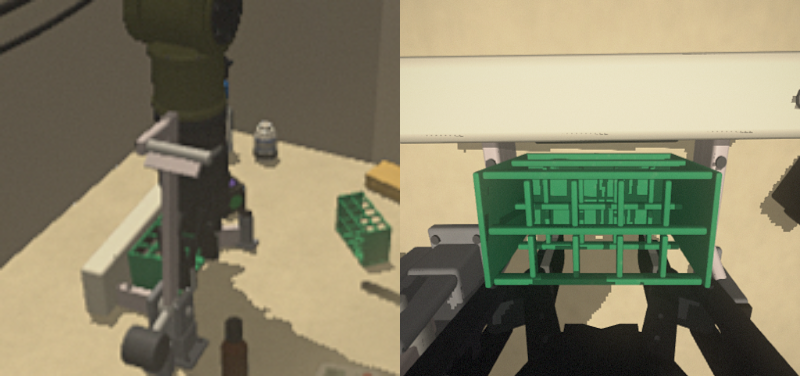

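The rack is between the rails, with a gap of about 13 mm still to close to the housing. I'll creep in and watch the force.

Call:
play_rows --moves '[{"rotation": [0, 0, 0], "xyz": [0.003, 0, 0], "fingers": 0.3}, {"rotation": [0, 0, 0], "xyz": [0.003, 0, 0], "fingers": 0.3}, {"rotation": [0, 0, 0], "xyz": [0.002, 0, 0], "fingers": 0.3}, {"rotation": [0, 0, 0], "xyz": [0.001, 0, 0], "fingers": 0.3}, {"rotation": [0, 0, 0], "xyz": [0, 0, 0], "fingers": 0.3}]'

```text
t: 11.05
tool_pos: [0.5721, 0.012, 0.0092]
tcp_rot: [[0.998, 0.063, 0.0], [0.063, -0.998, 0.0], [0.0, -0.0, -1.0]]
force: [0.3, 0.5, 0.2]
grip_width: 0.0558
gripper_force: 0.1
```

Call:
play_rows --moves '[{"rotation": [0, 0, 0], "xyz": [0.0015, 0, 0], "fingers": 0.3}, {"rotation": [0, 0, 0], "xyz": [0.0015, 0, 0], "fingers": 0.3}, {"rotation": [0, 0, 0], "xyz": [0, 0, 0], "fingers": 0.3}]'

```text
t: 11.35
tool_pos: [0.5729, 0.0121, 0.0088]
tcp_rot: [[0.998, 0.064, -0.003], [0.064, -0.998, -0.0], [-0.003, 0.0, -1.0]]
force: [-6.9, -0.5, 3.4]
grip_width: 0.0556
gripper_force: 0.0
```

The push stopped at 6.9 N, at the expected distance, so the rack is home. I'll back off straight, then rise.

Call:
play_rows --moves '[{"rotation": [0, 0, 0], "xyz": [-0.004, 0, 0], "fingers": 0.3}, {"rotation": [0, 0, 0], "xyz": [-0.008, 0, 0], "fingers": 0.3}, {"rotation": [0, 0, 0], "xyz": [-0.015, 0, 0], "fingers": 0.3}, {"rotation": [0, 0, 0], "xyz": [-0.02, 0, 0], "fingers": 0.3}, {"rotation": [0, 0, 0], "xyz": [-0.02, 0, 0], "fingers": 0.3}, {"rotation": [0, 0, 0], "xyz": [-0.02, 0, 0], "fingers": 0.3}, {"rotation": [0, 0, 0], "xyz": [-0.02, 0, 0], "fingers": 0.3}, {"rotation": [0, 0, 0], "xyz": [-0.01, 0, -0.02], "fingers": 0.3}]'

```text
t: 12.15
tool_pos: [0.4538, 0.0047, 0.0276]
tcp_rot: [[0.998, 0.063, -0.005], [0.063, -0.998, -0.0], [-0.005, -0.0, -1.0]]
force: [0.7, 0.6, -0.9]
grip_width: 0.0557
gripper_force: 0.0
```

Call:
play_rows --moves '[{"rotation": [0, 0, 0], "xyz": [0, 0, -0.03], "fingers": 0.3}, {"rotation": [0, 0, 0], "xyz": [0, 0, -0.03], "fingers": 0.3}, {"rotation": [0, 0, 0], "xyz": [0, 0, -0.03], "fingers": 0.3}, {"rotation": [0, 0, 0], "xyz": [0, 0, -0.03], "fingers": 0.3}, {"rotation": [0, 0, 0], "xyz": [0, 0, 0], "fingers": 0.3}, {"rotation": [0, 0, 0], "xyz": [0, 0, 0], "fingers": 0.3}]'

```text
t: 12.75
tool_pos: [0.4586, 0.0048, 0.1499]
tcp_rot: [[0.998, 0.063, 0.003], [0.063, -0.998, 0.0], [0.003, 0.0, -1.0]]
force: [-0.5, -0.1, -0.2]
grip_width: 0.0557
gripper_force: 0.0
```

```bash
python3 - <<'E'
from h import *
s=read_state();print(s['t'],bay(s['tool_pos']),s['force'])
w_=save('wrist','w5.png');a=save('scene','s5.png')
cv2.imwrite('pics/c5.png',np.hstack([cv2.resize(a[100:260,150:320,::-1],(400,376)),cv2.resize(w_[:,:,::-1],(400,376))]))
for c in ['scene','wrist']:
  for n in ['rack','handle']:
    for d in pinpoint(c,n)[:2]: x=w(c,d['xyz']);print(c,n,round(d['confidence'],2),bay(x).round(3))
E
```

```text
12.75 [-0.12747155  0.00532998  0.14994234] [-0.45428929 -0.14900223 -0.18216805]
scene rack 0.76 [ 0.014  0.012 -0.003]
scene rack 0.66 [-0.176 -0.134  0.001]
scene handle 0.86 [-0.081  0.144  0.263]
wrist rack 0.88 [ 0.017  0.004 -0.009]
wrist rack 0.75 [-0.172 -0.135 -0.004]
```

View pics/c5.png

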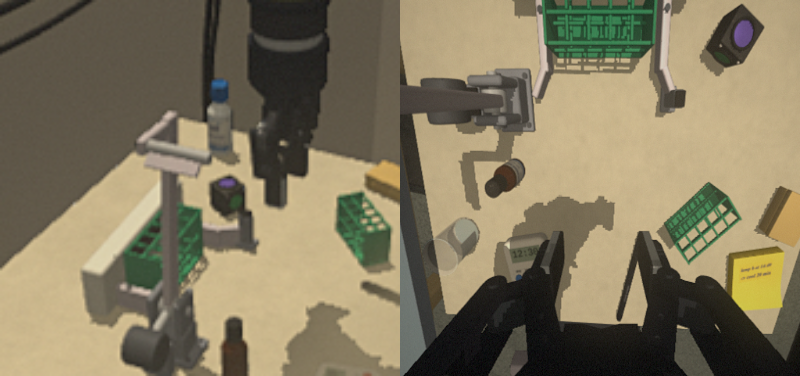

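The barrier is up and the rack sits between the rails at about (600,30) in the wrist half. I'll check the gap to the housing numerically from higher up.

Call:
play_rows --moves '[{"rotation": [0, 0, 0], "xyz": [0.01, 0, -0.03], "fingers": 0.3}, {"rotation": [0, 0, 0], "xyz": [0.01, 0, -0.03], "fingers": 0.3}, {"rotation": [0, 0, 0], "xyz": [0.01, 0, -0.03], "fingers": 0.3}, {"rotation": [0, 0, 0], "xyz": [0, 0, 0], "fingers": 0.3}, {"rotation": [0, 0, 0], "xyz": [0, 0, 0], "fingers": 0.3}]'

```text
t: 13.55
tool_pos: [0.4882, 0.0067, 0.239]
tcp_rot: [[0.998, 0.063, 0.0], [0.063, -0.998, 0.0], [0.0, -0.0, -1.0]]
force: [-0.5, -0.2, -0.8]
grip_width: 0.0552
gripper_force: 0.0
```

```bash
python3 - <<'E'
from h import *
s=read_state();im=save('wrist','w6.png').astype(int);m=camera_model('wrist');T=np.array(m['tool_from_camera']);K=np.array(m['K']);R=np.array(s['tcp_rot'])
c=np.array(s['tool_pos'])+R@T[:3,3]
def bp(u,v,z):
    d=R@T[:3,:3]@np.linalg.solve(K,[u,v,1]);return bay(c+d*(z-c[2])/d[2]).round(4)
g=(im[:,:,1]>im[:,:,0]*1.4)&(im[:,:,1]>im[:,:,2]*1.15)
n,l,st,ce=cv2.connectedComponentsWithStats(g.astype(np.uint8))
for i in np.argsort(-st[1:,4])[:2]+1: print(st[i],ce[i])
cand=[i for i in np.argsort(-st[1:,4])[:2]+1]
k=min(cand,key=lambda i:ce[i][1]);x0,y0,ww,hh,_=st[k]
for u in np.linspace(x0+4,x0+ww-5,6).astype(int):
    v=np.where(l[:,u]==k)[0].min();print(u,v,bp(u,v,.066),im[max(v-8,0):v+3,u].tolist())
print('L/R',bp(x0,y0+3,.066),bp(x0+ww,y0+3,.066))
E
```

```text
[ 205   46  102   48 3830] [255.59608355  70.37362924]
[ 321  188   69   62 1121] [349.68956289 216.82247993]
209 47 [0.0402 0.0558 0.066 ] [[205, 194, 163], [180, 171, 143], [153, 144, 121], [111, 108, 89], [91, 88, 73], [90, 87, 73], [88, 86, 69], [88, 91, 70], [80, 123, 86], [79, 134, 88], [73, 111, 78]]
227 47 [0.0402 0.0369 0.066 ] [[203, 190, 161], [177, 167, 141], [143, 135, 115], [105, 101, 86], [88, 85, 69], [85, 82, 69], [84, 80, 66], [89, 97, 78], [77, 131, 86], [76, 137, 95], [64, 113, 73]]
246 47 [0.0402 0.0169 0.066 ] [[198, 184, 156], [170, 164, 139], [131, 127, 107], [97, 93, 78], [83, 83, 69], [64, 63, 53], [55, 53, 44], [56, 70, 52], [72, 129, 87], [71, 138, 86], [65, 116, 77]]
264 47 [ 0.0403 -0.002   0.066 ] [[193, 181, 154], [164, 154, 129], [126, 121, 102], [89, 87, 73], [84, 84, 68], [54, 56, 46], [52, 52, 44], [53, 68, 49], [66, 128, 85], [74, 143, 94], [62, 117, 80]]
283 47 [ 0.0403 -0.0219  0.066 ] [[186, 175, 150], [157, 149, 124], [120, 117, 99], [88, 86, 72], [85, 84, 72], [58, 58, 48], [60, 60, 48], [53, 69, 49], [70, 128, 86], [75, 142, 93], [64, 117, 79]]
302 47 [ 0.0403 -0.0418  0.066 ] [[180, 170, 144], [151, 142, 121], [111, 106, 90], [89, 86, 71], [87, 84, 70], [91, 89, 75], [93, 88, 75], [91, 98, 76], [75, 128, 85], [76, 140, 91], [68, 115, 76]]
L/R [0.0383 0.0601 0.066 ] [ 0.0384 -0.0472  0.066 ]
```

```bash
python3 - <<'E'
from h import *
s=read_state();m=camera_model('wrist');T=np.array(m['tool_from_camera']);K=np.array(m['K']);R=np.array(s['tcp_rot'])
def setup(tp):
    c=np.array(tp)+R@T[:3,3]
    return c,lambda u,v,z:bay(c+(lambda d:d*(z-c[2])/d[2])(R@T[:3,:3]@np.linalg.solve(K,[u,v,1]))).round(4)
c,bp=setup(s['tool_pos']);print('cam',bay(c))
for v in (39,41,42.5,44.5,46.5): print(v,bp(227,v,.062),bp(227,v,.066),bp(227,v,.05))
# housing profile before: w1 not in view -> w0 (tool pose known)
im=cv2.imread('pics/w0.png')[:,:,::-1];c0,b0=setup([.5189,-.1454,.2311])
for u in (50,130): print(u,[(v,im[v,u].tolist(),b0(u,v,.062)[0]) for v in range(58,74)])
im=cv2.imread('pics/w6.png')[:,:,::-1]
print([(v,im[v,190].tolist(),bp(190,v,.062)[0]) for v in range(34,54)])
E
```

```text
cam [-0.01551647  0.0053569   0.38069944]
39 [0.0471 0.037  0.062 ] [0.0463 0.0366 0.066 ] [0.0494 0.0382 0.05  ]
41 [0.0452 0.0371 0.062 ] [0.0444 0.0367 0.066 ] [0.0475 0.0383 0.05  ]
42.5 [0.0438 0.0371 0.062 ] [0.043  0.0367 0.066 ] [0.046  0.0383 0.05  ]
44.5 [0.0419 0.0372 0.062 ] [0.0412 0.0368 0.066 ] [0.0441 0.0384 0.05  ]
46.5 [0.04   0.0372 0.062 ] [0.0393 0.0368 0.066 ] [0.0421 0.0384 0.05  ]
50 [(58, [213, 200, 170], np.float64(0.0499)), (59, [162, 152, 128], np.float64(0.0489)), (60, [187, 172, 148], np.float64(0.048)), (61, [159, 145, 123], np.float64(0.047)), (62, [98, 93, 78], np.float64(0.0461)), (63, [92, 87, 72], np.float64(0.0451)), (64, [94, 88, 72], np.float64(0.0442)), (65, [95, 89, 76], np.float64(0.0432)), (66, [135, 122, 99], np.float64(0.0422)), (67, [213, 193, 150], np.float64(0.0413)), (68, [208, 187, 146], np.float64(0.0403)), (69, [206, 185, 144], np.float64(0.0393)), (70, [206, 186, 144], np.float64(0.0384)), (71, [205, 185, 144], np.float64(0.0374)), (72, [206, 187, 146], np.float64(0.0364)), (73, [206, 187, 146], np.float64(0.0354))]
130 [(58, [223,
[... 780 characters left out ...]
, (37, [215, 219, 186], np.float64(0.0489)), (38, [216, 216, 183], np.float64(0.048)), (39, [197, 185, 157], np.float64(0.047)), (40, [184, 173, 145], np.float64(0.0461)), (41, [160, 149, 126], np.float64(0.0452)), (42, [117, 110, 94], np.float64(0.0442)), (43, [93, 91, 74], np.float64(0.0433)), (44, [96, 89, 75], np.float64(0.0424)), (45, [92, 89, 72], np.float64(0.0414)), (46, [90, 84, 69], np.float64(0.0405)), (47, [94, 89, 75], np.float64(0.0395)), (48, [93, 89, 74], np.float64(0.0386)), (49, [94, 90, 74], np.float64(0.0376)), (50, [94, 86, 73], np.float64(0.0367)), (51, [94, 92, 75], np.float64(0.0357)), (52, [112, 102, 85], np.float64(0.0348)), (53, [126, 113, 89], np.float64(0.0338))]
```

The rack's back edge reads about 5 mm short of the housing, which is marginal. I'll go back in and push again, checking while in contact.

Call:
play_rows --moves '[{"rotation": [0, 0, 0], "xyz": [0, 0, 0.036], "fingers": 0.3}, {"rotation": [0, 0, 0], "xyz": [0, 0, 0.036], "fingers": 0.3}, {"rotation": [0, 0, 0], "xyz": [0, 0, 0.036], "fingers": 0.3}, {"rotation": [0, 0, 0], "xyz": [0, 0, 0.036], "fingers": 0.3}, {"rotation": [0, 0, 0], "xyz": [0, 0, 0.036], "fingers": 0.3}, {"rotation": [0, 0, 0], "xyz": [0, 0, 0.036], "fingers": 0.3}, {"rotation": [0, 0, 0], "xyz": [0, 0, 0.011], "fingers": 0.3}, {"rotation": [0, 0, 0], "xyz": [0, 0, 0], "fingers": 0.3}]'

```text
t: 14.4
tool_pos: [0.4849, 0.0066, 0.0102]
tcp_rot: [[0.998, 0.063, -0.006], [0.063, -0.998, -0.0], [-0.006, -0.0, -1.0]]
force: [0.0, -0.2, 0.3]
grip_width: 0.0557
gripper_force: 0.0
```

Call:
play_rows --moves '[{"rotation": [0, 0, 0], "xyz": [0.02, 0, 0], "fingers": 0.3}, {"rotation": [0, 0, 0], "xyz": [0.02, 0, 0], "fingers": 0.3}, {"rotation": [0, 0, 0], "xyz": [0.02, 0, 0], "fingers": 0.3}, {"rotation": [0, 0, 0], "xyz": [0.01, 0, 0], "fingers": 0.3}, {"rotation": [0, 0, 0], "xyz": [0.006, 0, 0], "fingers": 0.3}, {"rotation": [0, 0, 0], "xyz": [0.004, 0, 0], "fingers": 0.3}, {"rotation": [0, 0, 0], "xyz": [0, 0, 0], "fingers": 0.3}]'

```text
t: 15.1
tool_pos: [0.5676, 0.0118, 0.0125]
tcp_rot: [[0.998, 0.063, -0.0], [0.063, -0.998, 0.0], [-0.0, -0.0, -1.0]]
force: [0.1, 0.4, -0.1]
grip_width: 0.0553
gripper_force: 0.0
```

Call:
play_rows --moves '[{"rotation": [0, 0, 0], "xyz": [0.002, 0, 0], "fingers": 0.3}, {"rotation": [0, 0, 0], "xyz": [0.002, 0, 0], "fingers": 0.3}, {"rotation": [0, 0, 0], "xyz": [0, 0, 0], "fingers": 0.3}, {"rotation": [0, 0, 0], "xyz": [0, 0, 0], "fingers": 0.3}]'

```text
t: 15.5
tool_pos: [0.5715, 0.012, 0.0122]
tcp_rot: [[0.998, 0.063, -0.0], [0.063, -0.998, 0.0], [-0.0, -0.0, -1.0]]
force: [-1.3, -0.1, -0.3]
grip_width: 0.0558
gripper_force: 0.0
```

Call:
play_rows --moves '[{"rotation": [0, 0, 0], "xyz": [0.002, 0, 0], "fingers": 0.3}, {"rotation": [0, 0, 0], "xyz": [0.002, 0, 0], "fingers": 0.3}, {"rotation": [0, 0, 0], "xyz": [0, 0, 0], "fingers": 0.3}, {"rotation": [0, 0, 0], "xyz": [0, 0, 0], "fingers": 0.3}]'

```text
t: 15.9
tool_pos: [0.5729, 0.0121, 0.0114]
tcp_rot: [[0.998, 0.064, -0.005], [0.064, -0.998, -0.0], [-0.005, 0.0, -1.0]]
force: [-6.8, -0.8, 2.6]
grip_width: 0.0557
gripper_force: 0.0
```

Call:
play_rows --moves '[{"rotation": [0, 0, 0], "xyz": [0.002, 0, 0], "fingers": 0.3}, {"rotation": [0, 0, 0], "xyz": [0, 0, 0], "fingers": 0.3}, {"rotation": [0, 0, 0], "xyz": [0, 0, 0], "fingers": 0.3}]'

```text
t: 16.2
tool_pos: [0.5729, 0.0121, 0.0109]
tcp_rot: [[0.998, 0.064, -0.009], [0.064, -0.998, -0.001], [-0.009, 0.0, -1.0]]
force: [-11.4, -2.1, 4.1]
grip_width: 0.0555
gripper_force: 0.0
```

```bash
cat > g.py <<'E'
from h import *
import sys
s=read_state();im=save('wrist',sys.argv[1]).astype(int);m=camera_model('wrist');T=np.array(m['tool_from_camera']);K=np.array(m['K']);R=np.array(s['tcp_rot'])
c=np.array(s['tool_pos'])+R@T[:3,3]
def bp(u,v,z):
    d=R@T[:3,:3]@np.linalg.solve(K,[u,v,1]);return bay(c+d*(z-c[2])/d[2]).round(4)
print('cam',bay(c),'F',s['force'],'tool',bay(s['tool_pos']))
g=(im[:,:,1]>im[:,:,0]*1.4)&(im[:,:,1]>im[:,:,2]*1.15)
n,l,st,ce=cv2.connectedComponentsWithStats(g.astype(np.uint8))
k=1+np.argmax(st[1:,4]);x0,y0,ww,hh,_=st[k];print(st[k])
for u in np.linspace(x0+ww*.15,x0+ww*.85,5).astype(int):
    v=np.where(l[:,u]==k)[0].min()
    # housing top front edge: first bright row above
    b=next((r for r in range(v,0,-1) if im[r,u].sum()>330),-1)
    print(u,'rack',v,bp(u,v-.5,.065),'housing',b,bp(u,b+1,.060))
E
python3 g.py w7.png
```

```text
cam [0.07117273 0.00548179 0.15282769] F [-11.37241631  -2.11164759   4.06295748] tool [-0.01302971  0.0054579   0.01090301]
[   96   171   315   120 27734]
143 rack 176 [0.0469 0.044  0.065 ] housing 171 [0.0468 0.0461 0.06  ]
198 rack 172 [0.0483 0.0253 0.065 ] housing 170 [0.0472 0.0264 0.06  ]
253 rack 172 [0.0483 0.0068 0.065 ] housing 170 [0.0472 0.0069 0.06  ]
308 rack 171 [ 0.0487 -0.0117  0.065 ] housing 169 [ 0.0476 -0.0127  0.06  ]
363 rack 175 [ 0.0474 -0.0304  0.065 ] housing 169 [ 0.0477 -0.0322  0.06  ]
```

In contact the rack sits flush with the housing, so it must have shifted back when the fingers withdrew. I'll release very gently this time and check.

Call:
play_rows --moves '[{"rotation": [0, 0, 0], "xyz": [-0.001, 0, 0], "fingers": 0.3}, {"rotation": [0, 0, 0], "xyz": [-0.001, 0, 0], "fingers": 0.3}, {"rotation": [0, 0, 0], "xyz": [-0.001, 0, 0], "fingers": 0.3}, {"rotation": [0, 0, 0], "xyz": [-0.001, 0, 0], "fingers": 0.3}, {"rotation": [0, 0, 0], "xyz": [-0.001, 0, 0], "fingers": 0.3}, {"rotation": [0, 0, 0], "xyz": [-0.001, 0, 0], "fingers": 0.3}, {"rotation": [0, 0, 0], "xyz": [0, 0, 0], "fingers": 0.3}, {"rotation": [0, 0, 0], "xyz": [0, 0, 0], "fingers": 0.3}]'

```text
t: 17.05
tool_pos: [0.5728, 0.0121, 0.0128]
tcp_rot: [[0.998, 0.063, 0.002], [0.063, -0.998, 0.0], [0.002, 0.0, -1.0]]
force: [-0.2, 0.7, -0.4]
grip_width: 0.0557
gripper_force: 0.0
```

```bash
python3 g.py w8.png
```

```text
cam [0.06963595 0.00535822 0.15558316] F [-0.16143301  0.7063827  -0.40435985] tool [-0.01309949  0.00539882  0.01281219]
[  100   168   307   119 27201]
146 rack 172 [0.0471 0.0438 0.065 ] housing 168 [0.0467 0.0458 0.06  ]
199 rack 169 [0.0481 0.0254 0.065 ] housing 167 [0.0471 0.0265 0.06  ]
253 rack 169 [0.0481 0.0067 0.065 ] housing 167 [0.0471 0.0068 0.06  ]
307 rack 168 [ 0.0485 -0.0119  0.065 ] housing 166 [ 0.0475 -0.0128  0.06  ]
360 rack 172 [ 0.0471 -0.0303  0.065 ] housing 166 [ 0.0475 -0.0321  0.06  ]
```

Call:
play_rows --moves '[{"rotation": [0, 0, 0], "xyz": [-0.002, 0, 0], "fingers": 0.3}, {"rotation": [0, 0, 0], "xyz": [-0.002, 0, 0], "fingers": 0.3}, {"rotation": [0, 0, 0], "xyz": [-0.003, 0, 0], "fingers": 0.3}, {"rotation": [0, 0, 0], "xyz": [-0.003, 0, 0], "fingers": 0.3}, {"rotation": [0, 0, 0], "xyz": [0, 0, 0], "fingers": 0.3}]'

```text
t: 17.6
tool_pos: [0.5612, 0.0113, 0.0123]
tcp_rot: [[0.998, 0.063, -0.0], [0.063, -0.998, -0.0], [-0.0, -0.0, -1.0]]
force: [0.4, -0.4, -0.3]
grip_width: 0.0555
gripper_force: 0.0
```

```bash
python3 g.py w9.png
```

```text
cam [0.05835668 0.0053324  0.15485653] F [ 0.36168826 -0.39797214 -0.27112303] tool [-0.02468788  0.00538598  0.0122631 ]
[   94   138   319   128 30373]
141 rack 145 [0.045 0.044 0.065] housing 137 [0.0465 0.0458 0.06  ]
197 rack 141 [0.0463 0.0252 0.065 ] housing 136 [0.0469 0.0262 0.06  ]
253 rack 140 [0.0467 0.0067 0.065 ] housing 135 [0.0472 0.0067 0.06  ]
309 rack 139 [ 0.047  -0.0119  0.065 ] housing 135 [ 0.0472 -0.0128  0.06  ]
365 rack 139 [ 0.047  -0.0304  0.065 ] housing 134 [ 0.0476 -0.0322  0.06  ]
```

Call:
play_rows --moves '[{"rotation": [0, 0, 0], "xyz": [-0.005, 0, 0], "fingers": 0.3}, {"rotation": [0, 0, 0], "xyz": [-0.01, 0, 0], "fingers": 0.3}, {"rotation": [0, 0, 0], "xyz": [-0.02, 0, 0], "fingers": 0.3}, {"rotation": [0, 0, 0], "xyz": [-0.02, 0, 0], "fingers": 0.3}, {"rotation": [0, 0, 0], "xyz": [-0.02, 0, 0], "fingers": 0.3}, {"rotation": [0, 0, 0], "xyz": [0, 0, 0], "fingers": 0.3}]'

```text
t: 18.25
tool_pos: [0.4827, 0.0065, 0.0117]
tcp_rot: [[0.998, 0.063, -0.004], [0.063, -0.998, -0.0], [-0.004, -0.0, -1.0]]
force: [-0.4, -0.6, -0.3]
grip_width: 0.0556
gripper_force: 0.0
```

Call:
play_rows --moves '[{"rotation": [0, 0, 0], "xyz": [0, 0, -0.036], "fingers": 0.3}, {"rotation": [0, 0, 0], "xyz": [0, 0, -0.036], "fingers": 0.3}, {"rotation": [0, 0, 0], "xyz": [0, 0, -0.036], "fingers": 0.3}, {"rotation": [0, 0, 0], "xyz": [0, 0, -0.036], "fingers": 0.3}, {"rotation": [0, 0, 0], "xyz": [0, 0, -0.036], "fingers": 0.3}, {"rotation": [0, 0, 0], "xyz": [0, 0, -0.036], "fingers": 0.3}, {"rotation": [0, 0, 0], "xyz": [0, 0, -0.01], "fingers": 0.3}, {"rotation": [0, 0, 0], "xyz": [0, 0, 0], "fingers": 0.3}]'

```text
t: 19.05
tool_pos: [0.4886, 0.0067, 0.2401]
tcp_rot: [[0.998, 0.063, 0.004], [0.063, -0.998, 0.0], [0.004, 0.0, -1.0]]
force: [-0.0, -0.3, -0.8]
grip_width: 0.0556
gripper_force: 0.0
```

```bash
python3 g.py w10.png; python3 - <<'E'
from h import *
im=cv2.imread('pics/w10.png')[:,:,::-1]; print([(v,im[v,255].tolist()) for v in range(30,110)][::1][:26])
for c in ['wrist','scene','top']:
    if c!='wrist': capture(c)
    for n in ['rack','handle']:
        for d in pinpoint(c,n)[:2]: x=w(c,d['xyz']);print(c,n,round(d['confidence'],2),bay(x).round(3))
E
```

```text
cam [-0.01503757  0.00529424  0.38306626] F [-0.02445993 -0.27568414 -0.8184863 ] tool [-0.09741926  0.00530318  0.24009058]
[ 206   46  101   47 3791]
221 rack 47 [0.0423 0.0434 0.065 ] housing 43 [0.0456 0.0439 0.06  ]
238 rack 47 [0.0423 0.0254 0.065 ] housing 43 [0.0456 0.0257 0.06  ]
256 rack 46 [0.0433 0.0064 0.065 ] housing 42 [0.0466 0.0064 0.06  ]
274 rack 47 [ 0.0424 -0.0127  0.065 ] housing 42 [ 0.0466 -0.0129  0.06  ]
291 rack 47 [ 0.0424 -0.0306  0.065 ] housing 42 [ 0.0466 -0.0311  0.06  ]
[(30, [218, 222, 191]), (31, [216, 222, 193]), (32, [216, 222, 191]), (33, [215, 223, 190]), (34, [215, 222, 190]), (35, [215, 221, 191]), (36, [217, 222, 192]), (37, [217, 224, 194]), (38, [217, 225, 192]), (39, [215, 216, 182]), (40, [199, 188, 157]), (41, [180, 170, 144]), (42, [151, 144, 121]), (43, [108, 101, 87]), (44, [85, 84, 70]), (45, [76, 76, 60]), (46, [60, 87, 62]), (47, [74, 142, 94]), (48, [74, 136, 90]), (49, [63, 104, 72]), (50, [58, 61, 50]), (51, [76, 79, 64]), (52, [65, 94, 67]), (53, [60, 107, 70]), (54, [70, 103, 73]), (55, [91, 91, 68])]
wrist rack 0.85 [ 0.02   0.009 -0.005]
wrist rack 0.73 [-0.175 -0.136 -0.005]
wrist handle 0.32 [ 0.005 -0.276 -0.002]
scene rack 0.76 [-0.174 -0.136  0.004]
scene rack 0.72 [0.016 0.012 0.   ]
scene handle 0.94 [-0.082  0.147  0.266]
scene handle 0.47 [-0.125  0.123  0.003]
top rack 0.62 [-0.179 -0.136  0.   ]
top handle 0.8 [-0.076  0.14   0.264]
```

The near-overhead close view (w9) puts the rack within about 2 mm of the housing. Two pushes stopped firmly at the same place, the rack is centred to within a few mm, the barrier is on its stop and the arm is clear. I'm handing in.

```bash
python3 -c "
from h import *
print(finish_job())"
```

```text
the job is handed in; nothing more can be done
None
```

I've handed the job in, but `finish_job()` returned no verdict: the barrier is raised on its stop, and the rack is square between the rails, an estimated 2 mm or less from the housing. A more distant view suggested 3–4 mm, and the limit is 5 mm.

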